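# Fold out the crank handle and clamp the heat sink

### The arm

A 7-joint arm with a two-finger parallel gripper is mounted at the origin on a cart in front of the work surface, level with it; the furniture and walls round the work are solid. World frame = base frame: x ahead of the robot, y to its left, z up, the work surface at z = 0. Lengths are in mm, angles in rad, forces in N, time in s.
With the tool pointing down it reaches from about 350 to 775 mm from the base axis. Payload 3.1 kg.
Tool frame: the origin (TCP) lies at the centre of the arm's flange, where the gripper is bolted on; the fingertips stand 173 mm ahead of it and the grasp point (between the pads) lies 155 mm ahead of it (arm.grasp_offset is the distance from the TCP to the grasp point, in mm); z points along the fingers, y is the line along which they close (so a half turn about z gives the same grasp; the last joint's range is limited). The gripper opens to 85 mm and grips with 20 to 120 N. Pads are 22 mm wide; open, the fingers measure 114 mm over their backs; the gripper's body (76 mm by 85 mm) begins 54 mm behind the grasp point. The pads swing forward as they close: fully open they stand 13 mm farther back than shut.
Start: joints at [1.237, 0.311, 0.014, 1.512, -0.004, 1.319, -0.027], TCP at [158.257, -526.752, 404.704] pointing down, gripper open.
Joint ranges: [-2.7, 2.7], [-0.3, 1.91], [-1.27, 1.3], [0.12, 2.57], [-1.44, 4.58], [0.2, 2.03], [-3.05, 3.05]. Speed limits (rad/s): [2.79, 2.79, 3.14, 3.14, 3.14, 3.14, 3.14].

### API

Orientations are given as [roll, pitch, yaw] about the fixed x, y, z axes, in that order (R = Rz(yaw) Ry(pitch) Rx(roll)).
In Python, from rig import state, optics, arm gives the robot as it stands.
- The arm moves only by the shell command python3 -m jog 'ROWS' [FORCE]. ROWS is a JSON object whose one key "increments" holds a list of rows, each a list of 7 numbers: the shift along the tool's x, y, z in cm, then the turn, a rotation vector about the tool's x, y, z in rad, then the finger opening in cm, from 0 to 8.54. In form: {"increments": [[x, y, z, wx, wy, wz, hand], ...]}. A call has 1 to 20 rows; each row shifts and turns the commanded pose from where the row before left it, along the tool's axes as they then stand; what a row does not reach is not made up. A row lasts 1/8 s, in which the tool goes at most 62.5 mm and 10.7 degrees, less where a joint would pass 70% of its speed; a pose out of reach is approached as far as the arm can. A call with a gripper value outside its range is refused whole. The fingers move at their own pace and stop on an object; FORCE is the grip in N (left out, the last holds). Time passes only in rows, so rows that do not move let the fingers close. It gives the time, the measured TCP pose, the force, the opening and the grip force at its end, in the units of the state.
- state(): the state, without advancing time (a new reading comes with each control period).
- optics.camera(name): name is "scene" or "top" or "wrist"; returns a dict with "pixels" (480x640x3 uint8, red, green, blue), "intrinsics" (3x3 intrinsics, pixels), "R" (3x3) and "t" (3): a world point X has camera coordinates R X + t. Camera axes: x right, y down, z forward; pixel columns grow to the right and rows downward; lengths in mm; the calibration is good to about 2 mm. A picture is of the moment at which its call begins. There is no depth.
- arm.finish_job(): hands the job in; it is judged then, once.
The state is a dict: "t": time; "joint_positions": joint angles; "dq": joint speeds; "effort": joint torques, N m; "tool_pos": TCP position; "orientation": TCP orientation; "force": force on the tool from outside, world axes, zero at the start; "torque": the same for the moment, N m; "gripper_width": finger opening in mm; "finger_force": force on a finger pad.
Only numpy, scipy, OpenCV 4.12 (cv2) and the standard library are available. Lean on these libraries where they do the work, as an engineer would, in place of code of your own. Each camera call takes 0.05 s, during which the arm holds its last target. There are 200 camera calls.

### The job

Fold the red crank handle of the bench clamp's handwheel up until it stands fully upright, then use it to wind the wheel clockwise (seen from above) so that the sprung jaw pushes the heat sink against the stop and grips it with about 14 N: clearly firm, at least 8 N and at most 20 N, and never above 28 N, which bends the fins. Leave the handle standing upright, let go, and do not disturb the solder spool, the white jar or the copper wick spool beside the clamp.

Things in the scene. Friction and masses are not known exactly. Their poses are not given: they have to be found in the camera images.
- clamp_base: Grey base plate of the clamp, screwed to the bench, 236 x 72 x 12 mm, with a blue gear housing under the handwheel. Origin on the bench directly under the wheel's axis; its x axis runs along the bed from the wheel towards the stop, z up. The bed's top is 12 mm above the bench. The plate reaches from x = -51 to x = +185 mm
- wheel_center (a point): Point on the handwheel's vertical axis in its flat top face, 66 mm above the bench. The wheel is a black disc, 104 mm across, 10 mm thick. Clockwise (from above) drives the jaw to the stop, 12 mm per rad; about 2 to 4.5 rad are needed. Drag 0.28 N m: 6 to 7 N at the handle with nothing clamped, so it stays where it is left even when tight; each N of clamping adds 0.3 N at the handle
- handle_hinge (a point): Centre of the handle's hinge pin, on the wheel, 40 mm from the wheel's axis and 10 mm above its face. The pin lies level, along the wheel's tangent, held between two steel lugs that stand 18 mm above the wheel's face. Looking from the axis to the hinge tells where the wheel stands
- handle_grip (a point): Point on the centre line of the red handle 38 mm from the hinge pin (10 mm short of the free end). The handle is a round red sleeve 12 mm in diameter that spins freely on its shank, from 12 to 48 mm from the pin. Folded, it lies level over the wheel, pointing from the hinge across the axis, with a 4 mm gap under it; unfolded, it stands upright above its hinge
- fold_handle (a joint): Fold angle of the handle, rad: 0 folded flat on the wheel, 1.571 standing upright against a solid stop; starts between 0 and 0.2. The hinge is stiff (0.10 N m, about 2.6 N at the grip point) and the handle stays at any angle
- jaw: Moving jaw: steel plate with a rubber face, 8 x 50 x 24 mm, carried on two short stiff springs (together about 10 N per mm, 4 mm at most, released until the jaw pushes on something clamped). Origin in the middle of its gripping face, 25.5 mm above the bench; x axis towards the stop. At the start its face is 59 to 68 mm from the wheel's axis
- stop: Blue stop block, 14 x 56 x 26 mm, screwed to the bed at a setting that differs from run to run. Origin in the middle of its underside, on the bed. A steel face plate with rubber, on a stiff set screw, stands out from it towards the jaw: its face is 13 to 19 mm nearer the wheel than the origin, not known exactly beforehand
- heatsink: Loose aluminium finned heat sink, 40 x 40 x 18 mm, 60 g, lying fins up on the bed between jaw and stop, nearly square to them. Origin in the middle of its underside
- solder_spool: Bystander: spool of solder, 54 mm across, 34 mm high, standing on the bench beside the clamp. Origin under its centre
- white_jar: Bystander: small white jar, 29 mm across, 38 mm high. Origin under its centre
- wick_spool: Bystander: small blue spool of copper wick, 38 mm across, 12 mm high. Origin under its centre

How it is judged:
By the outcome, as a careful person would: the job done as asked, in the order asked, and still so for the second after the job is handed in, with the robot touching nothing.
It also fails if it takes over 72 s, if anything falls off the work surface, if the arm or the gripper's body presses on something with over 40 N, if the wrist force passes 120 N, or if a joint passes its speed limit or range.

## Working session

There is one attempt and no reset: what is moved stays moved. The work goes in short steps, Python scripts to look and compute and a shell command to move; the robot and the scene stay as the last step left them, time stands still between calls to the robot, and variables do not carry over. Pictures are saved under pics/ and viewed, at most 10 in all, crops included, and the job is handed in when it is done.

```bash
mkdir -p pics; ls; python3 - <<'E'
from rig import state, optics, arm
import cv2,numpy as np
s=state();print({k:np.round(v,3).tolist() for k,v in s.items()})
for n in("scene","top"):
    c=optics.camera(n);cv2.imwrite(f"pics/{n}0.png",c["pixels"][:,:,::-1]);print(n,np.round(c["intrinsics"],1).tolist(),np.round(c["R"],3).tolist(),np.round(c["t"],1))
E
```

```text
pics
{'t': 0.0, 'joint_positions': [1.237, 0.312, 0.014, 1.513, -0.004, 1.319, -0.027], 'dq': [0.0, 0.001, 0.001, 0.0, -0.0, -0.002, 0.001], 'effort': [-0.0, -37.991, 0.146, -23.059, 0.012, 0.014, -0.0], 'tool_pos': [158.154, -526.426, 403.606], 'orientation': [-3.139, 0.0, 0.292], 'force': [1.256, 0.024, 0.3], 'torque': [-0.027, -0.039, 0.036], 'finger_force': 0.0, 'gripper_width': 85.392}
scene [[480.5, 0.0, 324.5], [0.0, 480.5, 246.5], [0.0, 0.0, 1.0]] [[-0.865, -0.502, 0.002], [-0.395, 0.678, -0.62], [0.31, -0.537, -0.785]] [459.4 286.3 735.8]
top [[578.2, 0.0, 321.4], [0.0, 578.2, 237.4], [0.0, 0.0, 1.0]] [[0.092, -0.996, 0.0], [-0.973, -0.09, -0.214], [0.214, 0.02, -0.977]] [-69.9 575.4 816. ]
```

View pics/top0.png

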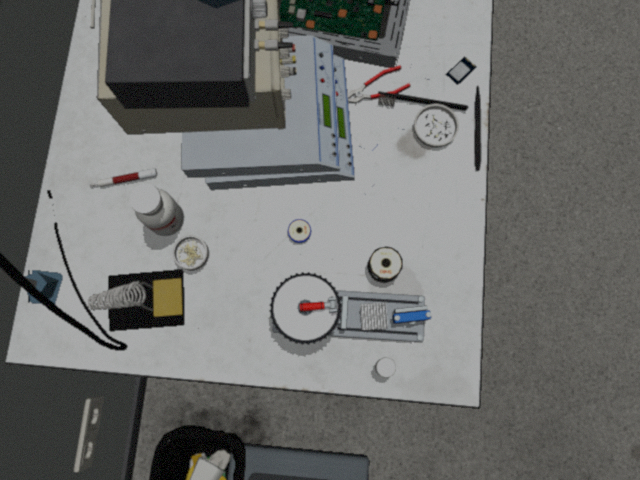

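View pics/scene0.png

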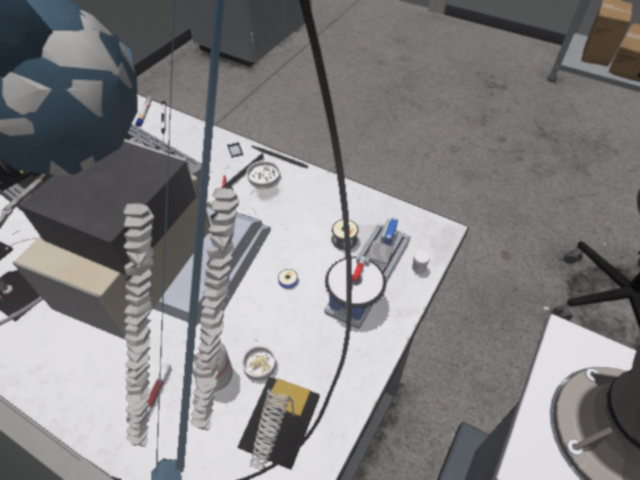

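The top view shows the wheel near (306,308), the handle hinge near (330,305), the heat sink at (374,317), the stop at (411,316), the solder spool at (385,265), the jar at (385,368) and the wick at (299,230). I'll enlarge it.

```bash
cat > h.py <<'E'
from rig import state, optics, arm
import cv2,numpy as np
def snap(n,f,u0,v0,w,h,k):
    c=optics.camera(n);cv2.imwrite("pics/"+f,cv2.resize(c["pixels"][v0:v0+h,u0:u0+w,::-1],None,fx=k,fy=k,interpolation=cv2.INTER_CUBIC));return c
def px(c,X):
    p=c["intrinsics"]@(c["R"]@np.array(X,float)+c["t"]);return p[:2]/p[2]
def ray(c,u,v,z):
    o=-c["R"].T@c["t"];d=c["R"].T@np.linalg.solve(c["intrinsics"],[u,v,1.]);return o+d*(z-o[2])/d[2]
def tri(obs):
    A=[];b=[]
    for c,u,v in obs:
        o=-c["R"].T@c["t"];d=c["R"].T@np.linalg.solve(c["intrinsics"],[u,v,1.]);d/=np.linalg.norm(d)
        P=np.eye(3)-np.outer(d,d);A.append(P);b.append(P@o)
    return np.linalg.lstsq(np.vstack(A),np.hstack(b),rcond=None)[0]
E
python3 - <<'E'
from h import *
c=snap("top","top1.png",262,222,180,135+25,4.4)
print(c["R"].T@-c["t"])
c=snap("scene","sc1.png",310,190,130,140,4.2)
E
```

```text
[391.85644205 -33.59312957 920.38763258]
```

View pics/top1.png

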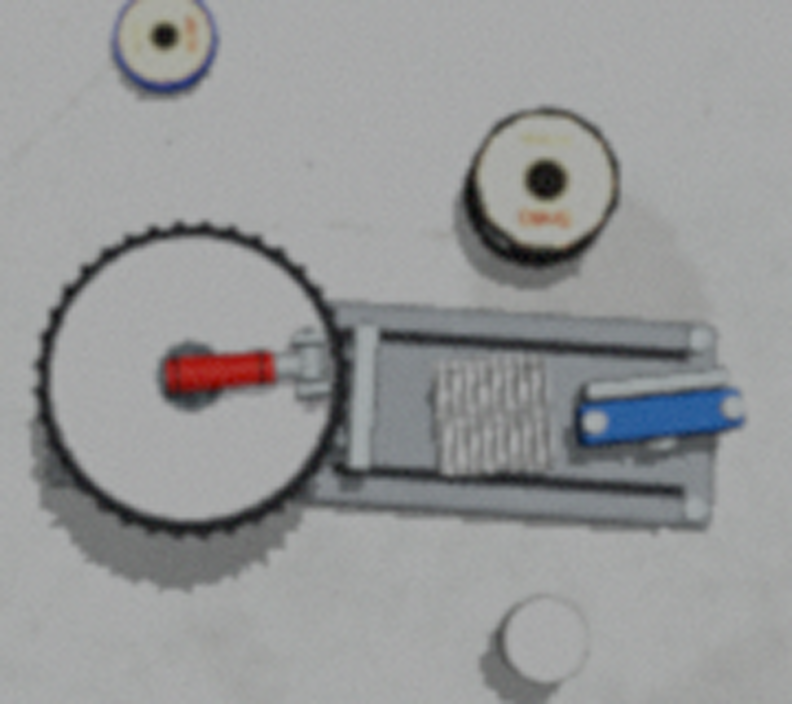

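View pics/sc1.png

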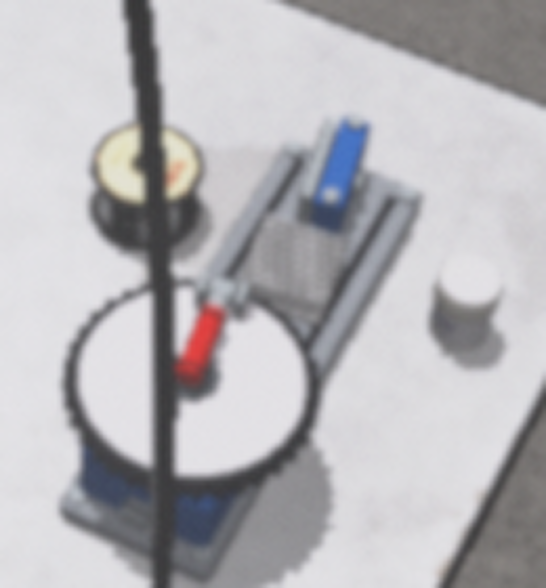

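```bash
python3 - <<'E'
from h import *
np.set_printoptions(precision=1,suppress=True)
c=optics.camera("top");s=optics.camera("scene")
T=lambda u,v,z:ray(c,262+(u+.5)/4.4-.5,222+(v+.5)/4.4-.5,z)
S=lambda u,v,z:ray(s,310+(u+.5)/4.2-.5,190+(v+.5)/4.2-.5,z)
W=T(193,378,66);print("wheel",W,"scene",S(193,381,66))
print("hinge",T(312,367,76),S(222,291,76))
print("grip end",T(166,374,76),S(188,378,76))
a=[T(712,325,12),T(710,525,12)];print("plate end corners",a,[S(290,150,12),S(418,197,12)])
m=(a[0]+a[1])/2;d=m-W;print("yaw",np.arctan2(d[1],d[0]),np.hypot(*d[:2]))
print("plate edges",T(340,302,12),T(320,502,12))
print("jaw",T(378,325,37),T(372,468,37))
print("hs",T(435,363,30),T(545,355,30),T(440,475,30),T(550,470,30))
print("stop blue top",T(585,435,38),T(745,420,38),T(590,400,38),T(738,388,38))
print("jar",T(546,640,38),S(470,280,38));print("solder",T(546,180,34));print("wick",T(165,37,12))
E
```

```text
wheel [471.1  -3.   66. ] scene [470.2  -1.7  66. ]
hinge [477.5 -42.2  76. ] [478.3 -41.8  76. ]
grip end [470.7   5.7  76. ] [469.9   4.4  76. ]
plate end corners [array([ 512.1, -184. ,   12. ]), array([ 441.6, -187.2,   12. ])] [array([ 507.6, -179.2,   12. ]), array([ 441.8, -183.3,   12. ])]
yaw -1.5393602348298787 182.7307565299613
plate edges [508.1 -50.8  12. ] [436.9 -49.9  12. ]
jaw [498.1 -64.2  37. ] [448.8 -66.2  37. ]
hs [487.5 -85.4  30. ] [ 493.8 -123.5   30. ] [449.1 -90.1  30. ] [ 454.3 -127.9   30. ]
stop blue top [ 466.7 -138.3   38. ] [ 477.  -192.9   38. ] [ 478.9 -139.2   38. ] [ 487.7 -189.9   38. ]
jar [ 396.8 -129.6   38. ] [ 396.7 -129.4   38. ]
solder [ 555.1 -119.2   34. ]
wick [599.3  21.4  12. ]
```

```bash
python3 -m jog '{"increments":[[3.2,-2.9,0.5,0,0,0,4],[3.2,-2.9,0.5,0,0,0,4],[3.2,-2.9,0.5,0,0,0,4],[3.2,-2.9,0.5,0,0,0,4],[3.2,-2.9,0.5,0,0,0,4],[3.2,-2.9,0.5,0,0,0,4],[3.2,-2.9,0.5,0,0,0,4],[3.2,-2.9,0.5,0,0,0,4],[3.2,-2.9,0.5,0,0,0,4],[3.2,-2.9,0.5,0,0,0,4],[3.2,-2.9,0.5,0,0,0,4],[3.2,-2.9,0.5,0,0,0,4],[3.2,-2.9,0.5,0,0,0,4],[3.2,-2.9,0.5,0,0,0,4]]}'
python3 -m jog '{"increments":[[0,0,0,0,0,-0.161,4],[0,0,0,0,0,-0.161,4],[0,0,0,0,0,-0.161,4],[0,0,0,0,0,-0.161,4],[0,0,0,0,0,-0.161,4],[0,0,0,0,0,-0.161,4],[0,0,0,0,0,-0.161,4],[0,0,0,0,0,-0.161,4],[0,0,0,0,0,-0.161,4],[0,0,0,0,0,0,4],[0,0,0,0,0,0,4]]}'
python3 - <<'E'
from h import *
s=state();print({k:np.round(v,3).tolist() for k,v in s.items()})
c=snap("wrist","w1.png",0,0,640,480,1);print(c["R"].T@-c["t"])
for n,p in dict(hinge=(478,-42,76),tip=(470.3,5,76),wc=(470.7,-2.5,66),stop=(477,-165,38)).items(): print(n,px(c,p))
E
```

```text
t: 2.05
tool_pos: [471.1, -8.0, 334.7]
orientation: [3.141, -0.0, 0.291]
force: [0.2, -0.3, 0.9]
gripper_width: 39.9
finger_force: 0.0
t: 3.42
tool_pos: [470.5, -9.1, 334.7]
orientation: [-3.142, 0.0, 1.738]
force: [0.2, 0.1, -0.1]
gripper_width: 40.0
finger_force: 0.0
{'t': 3.425, 'joint_positions': [0.598, 0.282, -0.74, 1.808, 0.209, 1.132, -0.044], 'dq': [-0.002, -0.002, 0.002, 0.0, 0.002, 0.001, 0.008], 'effort': [0.06, -28.488, -4.347, -21.102, 0.011, 0.002, -0.005], 'tool_pos': [470.463, -9.092, 334.683], 'orientation': [-3.142, 0.0, 1.738], 'force': [0.216, 0.084, -0.068], 'torque': [-0.022, -0.029, -0.001], 'finger_force': 0.0, 'gripper_width': 39.988}
[456.46481264  69.59493074 303.93421537]
hinge [322.62655322 294.71444645]
tip [323.22716886 225.97121896]
wc [321.71102337 232.64710394]
stop [296.85779498 401.86849876]
```

View pics/w1.png

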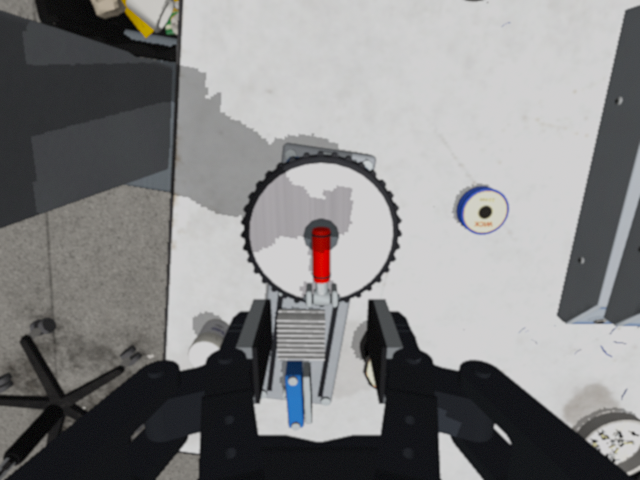

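The wrist view shows the handle lying exactly along the tool's x axis, from the hinge at (321,294) to the tip at (321,229). The stop's blue block is at (294,395), with its long side along the bed. I'll lower over the handle and close on it.

```bash
python3 -m jog '{"increments":[[0.15,0.04,2.3,0,0,0,4],[0.15,0.04,2.3,0,0,0,4],[0.15,0.04,2.0,0,0,0,4],[0,0,1.5,0,0,0,4],[0,0,0.5,0,0,0,4],[0,0,0,0,0,0,4],[0,0,0,0,0,0,4]]}'
python3 -m jog '{"increments":[[0,0,0,0,0,0,2.2],[0,0,0,0,0,0,2.2],[0,0,0,0,0,0,0.6],[0,0,0,0,0,0,0.6],[0,0,0,0,0,0,0.6],[0,0,0,0,0,0,0.6],[0,0,0,0,0,0,0.6]]}' 40
python3 - <<'E'
from h import *
c=snap("wrist","w2.png",160,120,320,240,2)
E
```

```text
t: 4.35
tool_pos: [471.4, -4.4, 249.4]
orientation: [3.14, 0.0, 1.741]
force: [-0.3, 0.1, -0.0]
gripper_width: 39.6
finger_force: 0.0
t: 5.22
tool_pos: [471.0, -4.4, 248.8]
orientation: [3.141, 0.0, 1.741]
force: [-0.2, -0.3, 2.8]
gripper_width: 9.6
finger_force: 39.2
```

View pics/w2.png

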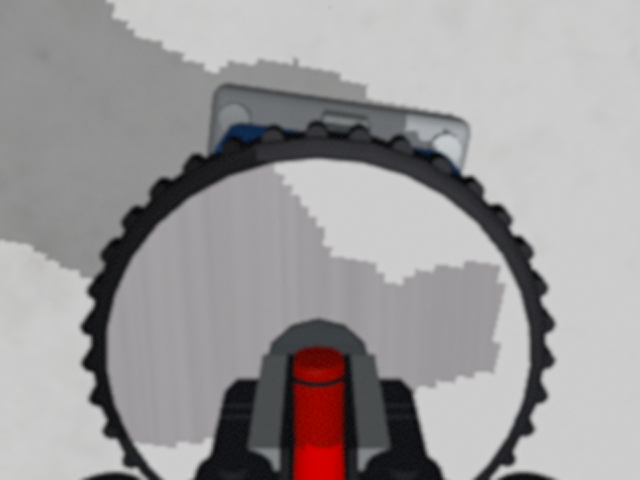

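The fingertips only catch the top of the handle (opening 9.6 mm), so I'll reopen, go 5 mm lower and grip again.

```bash
python3 -m jog '{"increments":[[0,0,0,0,0,0,2.5],[0,0,0,0,0,0,2.5],[0,0,0.3,0,0,0,2.5],[0,0,0.3,0,0,0,2.5],[0,0,0,0,0,0,2.5],[0,0,0,0,0,0,0.6],[0,0,0,0,0,0,0.6],[0,0,0,0,0,0,0.6],[0,0,0,0,0,0,0.6]]}' 40
```

```text
t: 6.4
tool_pos: [471.0, -4.3, 242.7]
orientation: [3.141, -0.0, 1.741]
force: [-0.4, -0.5, -0.0]
gripper_width: 10.3
finger_force: 39.2
```

```bash
python3 -m jog '{"increments":[[-0.06,0,-0.66,0,0,0,0.6],[-0.17,0,-0.64,0,0,0,0.6],[-0.28,0,-0.6,0,0,0,0.6],[-0.38,0,-0.54,0,0,0,0.6],[0,0,0,0,0,0,0.6]]}' 40
python3 -m jog '{"increments":[[-0.47,0,-0.47,0,0,0,0.6],[-0.54,0,-0.38,0,0,0,0.6],[-0.6,0,-0.28,0,0,0,0.6],[0,0,0,0,0,0,0.6]]}' 40
python3 -m jog '{"increments":[[-0.64,0,-0.17,0,0,0,0.6],[-0.66,0,-0.06,0,0,0,0.6],[0,0,0,0,0,0,0.6],[0,0,0,0,0,0,0.6]]}' 40
python3 - <<'E'
from h import *
c=snap("wrist","w3.png",160,120,320,240,1);cv2.imwrite("pics/a.png",0*c["pixels"])
t=optics.camera("top")["pixels"][260:350,270:370,::-1];s=optics.camera("scene")["pixels"][230:320,310:410,::-1]
w=cv2.imread("pics/w3.png");k=cv2.resize
cv2.imwrite("pics/m1.png",np.hstack([k(t,(400,360),interpolation=2),k(s,(400,360),interpolation=2)]))
E
```

```text
t: 7.02
tool_pos: [472.5, -14.0, 267.7]
orientation: [3.142, 0.001, 1.74]
force: [2.3, -4.1, -4.7]
gripper_width: 9.6
finger_force: 39.3
t: 7.52
tool_pos: [475.5, -29.6, 279.6]
orientation: [3.141, 0.002, 1.74]
force: [0.0, -1.3, 1.2]
gripper_width: 6.1
finger_force: 1.6
t: 8.02
tool_pos: [477.3, -41.7, 280.6]
orientation: [-3.141, -0.0, 1.741]
force: [-0.3, 0.4, 0.5]
gripper_width: 5.9
finger_force: 0.0
```

View pics/m1.png

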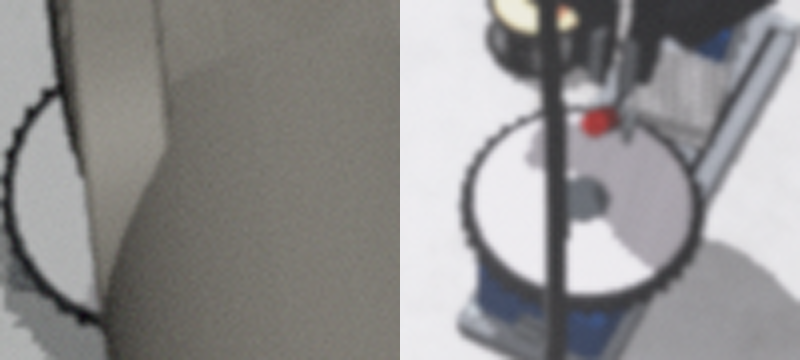

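The grip slipped off with the handle at about 50°. In the scene crop it is at (597,123), seen almost end-on. I'll go over it and push it up from the axis side with closed fingers.

```bash
python3 -m jog '{"increments":[[0,0,-1.5,0,0,0,0],[0,0,-1.5,0,0,0,0],[2.5,0,0,0,0,0,0],[2.5,0,0,0,0,0,0],[0,0,2,0,0,0,0],[0,0,2.4,0,0,0,0],[0,0,0,0,0,0,0],[0,0,0,0,0,0,0]]}' 40
python3 -m jog '{"increments":[[-0.5,0,0,0,0,0,0],[-0.5,0,0,0,0,0,0],[-0.5,0,0,0,0,0,0],[-0.5,0,0,0,0,0,0],[0,0,0,0,0,0,0]]}' 40
python3 -m jog '{"increments":[[-0.4,0,0,0,0,0,0],[-0.4,0,0,0,0,0,0],[-0.3,0,0,0,0,0,0],[0,0,0,0,0,0,0]]}' 40
```

```text
t: 9.18
tool_pos: [469.5, 7.6, 268.0]
orientation: [3.139, 0.0, 1.741]
force: [-0.0, -0.2, 0.1]
gripper_width: 0.4
finger_force: 0.0
t: 9.8
tool_pos: [473.1, -10.8, 268.1]
orientation: [3.138, -0.002, 1.742]
force: [0.8, 4.1, 3.4]
gripper_width: 0.4
finger_force: 1.9
t: 10.3
tool_pos: [474.0, -24.3, 266.4]
orientation: [-3.141, 0.001, 1.739]
force: [-0.3, 1.4, 0.4]
gripper_width: -0.3
finger_force: 0.4
```

```bash
for i in 1; do python3 -m jog '{"increments":[[-0.15,0,0,0,0,0,0],[-0.15,0,0,0,0,0,0],[0,0,0,0,0,0,0]]}'; python3 -m jog '{"increments":[[-0.1,0,0,0,0,0,0],[-0.1,0,0,0,0,0,0],[0,0,0,0,0,0,0]]}'; done
python3 - <<'E'
from h import *
t=optics.camera("wrist")["pixels"][:,:,::-1];s=optics.camera("scene")["pixels"][230:320,310:410,::-1]
k=cv2.resize
cv2.imwrite("pics/m2.png",np.hstack([k(t,(400,300)),k(s,(333,300),interpolation=2)]))
E
```

```text
t: 10.68
tool_pos: [474.4, -26.0, 266.6]
orientation: [-3.141, -0.0, 1.741]
force: [-2.3, 3.0, 1.7]
gripper_width: 0.0
finger_force: 1.3
t: 11.05
tool_pos: [474.6, -26.5, 266.6]
orientation: [-3.141, -0.003, 1.742]
force: [-1.2, 5.8, 2.3]
gripper_width: -0.1
finger_force: 3.0
```

View pics/m2.png

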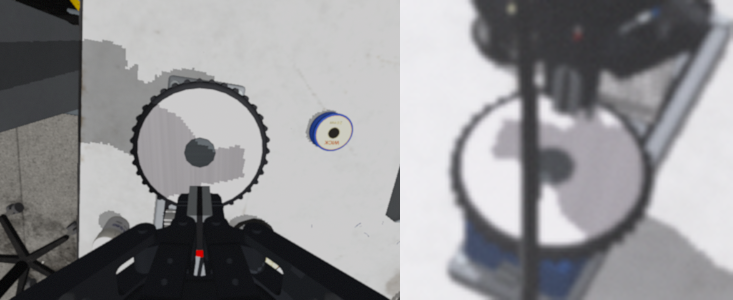

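```bash
python3 -m jog '{"increments":[[-0.15,0,0,0,0,0,0],[0,0,0,0,0,0,0]]}';  python3 -m jog '{"increments":[[-0.2,0,0,0,0,0,0],[0,0,0,0,0,0,0]]}'
```

```text
t: 11.4
tool_pos: [474.7, -26.9, 266.6]
orientation: [-3.141, -0.004, 1.743]
force: [-1.9, 8.1, 1.9]
gripper_width: -0.2
finger_force: 4.0
t: 11.65
tool_pos: [474.9, -27.5, 266.6]
orientation: [-3.141, -0.007, 1.744]
force: [-2.6, 9.3, 2.0]
gripper_width: -0.1
finger_force: 5.3
```

```bash
python3 -m jog '{"increments":[[1.0,0,0,0,0,0,0],[0,0,-2.5,0,0,0,3],[0,0,-2.5,0,0,0,4],[-1.2,0,0,0,0,0,4],[-1.0,0,0,0,0,0,4],[0,0,0,0,0,0,4],[0,0,0,0,0,0,4]]}' 60
python3 - <<'E'
from h import *
c=snap("wrist","w4.png",220,240,200,200,3)
for f in(40,46,53): print(px(c,(477.3,-42,124)),px(c,(477.3,-42,84)))
E
```

```text
t: 12.52
tool_pos: [477.3, -43.5, 315.9]
orientation: [-3.14, -0.001, 1.741]
force: [-0.3, 0.1, 0.1]
gripper_width: 40.3
finger_force: 0.0
[321.40221838 291.58435071] [321.01539082 260.5497453 ]
[321.40221838 291.58435071] [321.01539082 260.5497453 ]
[321.40221838 291.58435071] [321.01539082 260.5497453 ]
```

View pics/w4.png

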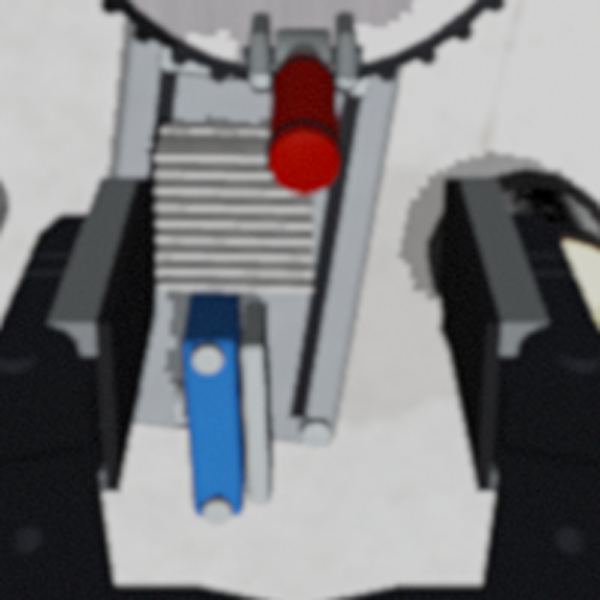

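The handle's top is at full-image (321.5,292.5), where an upright handle should be, so it stands upright. I'll lower and grip it.

```bash
python3 -m jog '{"increments":[[0.05,0,2.0,0,0,0,4],[0,0,1.8,0,0,0,4],[0,0,1.2,0,0,0,4],[0,0,0,0,0,0,3],[0,0,0,0,0,0,0.5],[0,0,0,0,0,0,0.5],[0,0,0,0,0,0,0.5],[0,0,0,0,0,0,0.5],[0,0,0,0,0,0,0.5],[0,0,0,0,0,0,0.5]]}' 60
```

```text
t: 13.82
tool_pos: [477.7, -42.7, 267.3]
orientation: [3.141, 0.0, 1.741]
force: [-2.1, -0.1, 5.9]
gripper_width: 10.1
finger_force: 58.7
```

```bash
cat > wind.py <<'E'
from h import *
W=np.array([470.7,-2.5])
def rep():
    s=state();p=s["tool_pos"][:2]-W;f=s["force"];r=np.hypot(*p);u=p/r;cw=np.array([u[1],-u[0]])
    al=(1.741+np.pi-np.arctan2(p[1],p[0]))%(2*np.pi);al-=2*np.pi*(al>6)
    print("alpha %.3f r %.1f outward force on tool %.1f drag(ccw) %.1f t %.1f w %.1f ff %.1f"%(al,r,f[:2]@u,-f[:2]@cw,s["t"],s["gripper_width"],s["finger_force"]))
if __name__=="__main__": rep()
E
python3 -m wind; python3 - <<'E'
import numpy as np
a=np.arange(0,4.61,.1);P=-4.05*np.c_[np.cos(a),np.sin(a)]
for q,d in zip(a[1:],np.diff(P,axis=0)): print("%.1f:[%.2f,%.2f]"%(q,*d),end=" ")
E
```

```text
alpha -0.003 r 40.8 outward force on tool -0.3 drag(ccw) -2.1 t 13.8 w 10.1 ff 58.7
0.1:[0.02,-0.40] 0.2:[0.06,-0.40] 0.3:[0.10,-0.39] 0.4:[0.14,-0.38] 0.5:[0.18,-0.36] 0.6:[0.21,-0.35] 0.7:[0.24,-0.32] 0.8:[0.28,-0.30] 0.9:[0.30,-0.27] 1.0:[0.33,-0.24] 1.1:[0.35,-0.20] 1.2:[0.37,-0.17] 1.3:[0.38,-0.13] 1.4:[0.40,-0.09] 1.5:[0.40,-0.05] 1.6:[0.40,-0.01] 1.7:[0.40,0.03] 1.8:[0.40,0.07] 1.9:[0.39,0.11] 2.0:[0.38,0.15] 2.1:[0.36,0.19] 2.2:[0.34,0.22] 2.3:[0.31,0.25] 2.4:[0.29,0.28] 2.5:[0.26,0.31] 2.6:[0.23,0.34] 2.7:[0.19,0.36] 2.8:[0.15,0.37] 2.9:[0.12,0.39] 3.0:[0.08,0.40] 3.1:[0.04,0.40] 3.2:[-0.00,0.40] 3.3:[-0.04,0.40] 3.4:[-0.08,0.40] 3.5:[-0.12,0.39] 3.6:[-0.16,0.37] 3.7:[-0.20,0.35] 3.8:[-0.23,0.33] 3.9:[-0.26,0.31] 4.0:[-0.29,0.28] 4.1:[-0.32,0.25] 4.2:[-0.34,0.22] 4.3:[-0.36,0.18] 4.4:[-0.38,0.14] 4.5:[-0.39,0.11] 4.6:[-0.40,0.07]
```

```bash
python3 -m jog '{"increments":[[0.02,-0.4,0,0,0,0,0.5],[0.06,-0.4,0,0,0,0,0.5],[0.1,-0.39,0,0,0,0,0.5],[0.14,-0.38,0,0,0,0,0.5]]}' 60 >/dev/null; python3 -m wind
python3 -m jog '{"increments":[[0.18,-0.36,0,0,0,0,0.5],[0.21,-0.35,0,0,0,0,0.5],[0.24,-0.32,0,0,0,0,0.5],[0.28,-0.3,0,0,0,0,0.5]]}' 60 >/dev/null; python3 -m wind
```

```text
alpha 0.332 r 41.0 outward force on tool -0.1 drag(ccw) 7.3 t 14.3 w 10.1 ff 58.4
alpha 0.721 r 41.1 outward force on tool -1.1 drag(ccw) 6.7 t 14.8 w 10.0 ff 58.5
```

```bash
python3 -m jog '{"increments":[[0.3,-0.27,0,0,0,0,0.5],[0.33,-0.24,0,0,0,0,0.5],[0.35,-0.2,0,0,0,0,0.5],[0.37,-0.17,0,0,0,0,0.5]]}' 60 >/dev/null; python3 -m wind
python3 -m jog '{"increments":[[0.38,-0.13,0,0,0,0,0.5],[0.4,-0.09,0,0,0,0,0.5],[0.4,-0.05,0,0,0,0,0.5],[0.4,-0.01,0,0,0,0,0.5]]}' 60 >/dev/null; python3 -m wind
```

```text
alpha 1.108 r 40.9 outward force on tool 0.0 drag(ccw) 7.6 t 15.3 w 10.1 ff 58.6
alpha 1.499 r 40.4 outward force on tool 1.0 drag(ccw) 7.8 t 15.8 w 10.2 ff 59.1
```

```bash
python3 -m jog '{"increments":[[0.4,-0.05,0,0,0,0,0.5],[0.4,0.05,0,0,0,0,0.5],[0.4,0.11,0,0,0,0,0.5]]}' 60 >/dev/null; python3 -m wind
python3 -m jog '{"increments":[[0.38,0.15,0,0,0,0,0.5],[0.36,0.19,0,0,0,0,0.5]]}' 60 >/dev/null; python3 -m wind
python3 -m jog '{"increments":[[0.35,0.22,0,0,0,0,0.5],[0.32,0.25,0,0,0,0,0.5]]}' 60 >/dev/null; python3 -m wind
```

```text
alpha 1.798 r 40.4 outward force on tool -0.4 drag(ccw) 7.8 t 16.2 w 10.0 ff 59.2
alpha 1.999 r 40.1 outward force on tool -0.5 drag(ccw) 7.1 t 16.4 w 10.4 ff 59.5
alpha 2.205 r 40.0 outward force on tool 0.1 drag(ccw) 8.0 t 16.7 w 10.2 ff 59.7
```

```bash
python3 -m jog '{"increments":[[0.17,0.11,0,0,0,0,0.5],[0.15,0.13,0,0,0,0,0.5]]}' 60 >/dev/null; python3 -m wind
python3 -m jog '{"increments":[[0.13,0.15,0,0,0,0,0.5],[0.13,0.16,0,0,0,0,0.5]]}' 60 >/dev/null; python3 -m wind
python3 -m jog '{"increments":[[0.12,0.17,0,0,0,0,0.5],[0.11,0.17,0,0,0,0,0.5]]}' 60 >/dev/null; python3 -m wind
python3 - <<'E'
from h import *
k=cv2.resize
t=optics.camera("top")["pixels"][270:350,320:440,::-1];s=optics.camera("scene")["pixels"][200:320,310:430,::-1]
cv2.imwrite("pics/m3.png",np.hstack([k(t,(480,320),interpolation=2),k(s,(320,320),interpolation=2)]))
E
```

```text
alpha 2.306 r 40.1 outward force on tool -1.7 drag(ccw) 7.6 t 16.9 w 10.3 ff 59.8
alpha 2.407 r 40.0 outward force on tool -0.7 drag(ccw) 6.9 t 17.2 w 10.0 ff 59.8
alpha 2.509 r 40.0 outward force on tool -0.4 drag(ccw) 8.5 t 17.4 w 10.2 ff 59.9
```

View pics/m3.png

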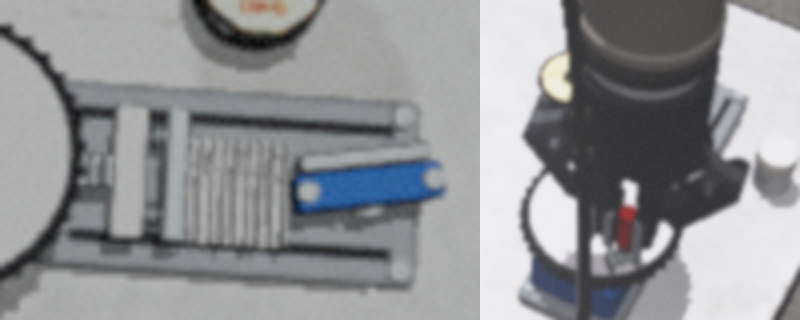

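In the top crop the jaw (x≈187) has squared up the heat sink. Its right edge (x≈287) is still a few mm short of the stop (x≈297). I'll go on slowly on force.

```bash
python3 -m jog '{"increments":[[0.11,0.17,0,0,0,0,0.5],[0.1,0.18,0,0,0,0,0.5]]}' 60 >/dev/null; python3 -m wind
python3 -m jog '{"increments":[[0.09,0.18,0,0,0,0,0.5],[0.08,0.19,0,0,0,0,0.5]]}' 60 >/dev/null; python3 -m wind
python3 -m jog '{"increments":[[0.07,0.19,0,0,0,0,0.5]]}' 60 >/dev/null; python3 -m wind
python3 -m jog '{"increments":[[0.06,0.19,0,0,0,0,0.5]]}' 60 >/dev/null; python3 -m wind
```

```text
alpha 2.610 r 40.0 outward force on tool -1.0 drag(ccw) 8.1 t 17.8 w 10.0 ff 60.0
alpha 2.700 r 40.0 outward force on tool -1.4 drag(ccw) 9.2 t 18.1 w 10.1 ff 60.2
alpha 2.743 r 40.0 outward force on tool -1.5 drag(ccw) 10.8 t 18.2 w 10.1 ff 60.3
alpha 2.786 r 40.0 outward force on tool 0.1 drag(ccw) 12.2 t 18.3 w 10.0 ff 60.4
```

Contact was at α≈2.66 and the drag has risen about 4.6 N, so the clamp force is about 15 N. I'll relax the tangential push and bias the tool slightly outward so the handle stays upright.

```bash
python3 -m jog '{"increments":[[-0.03,-0.26,0,0,0,0,0.5],[0,0,0,0,0,0,0.5]]}' 60 >/dev/null; python3 -m wind
python3 -m jog '{"increments":[[0.1,-0.03,0,0,0,0,0.5],[0,0,0,0,0,0,0.5]]}' 60 >/dev/null; python3 -m wind
```

```text
alpha 2.758 r 40.2 outward force on tool -2.4 drag(ccw) 6.5 t 18.6 w 9.9 ff 59.9
alpha 2.759 r 40.4 outward force on tool -4.9 drag(ccw) 5.7 t 18.8 w 10.4 ff 59.9
```

```bash
python3 -m jog '{"increments":[[-0.03,-0.1,0,0,0,0,0.5],[0,0,0,0,0,0,0.5]]}' 20 >/dev/null; python3 -m wind
python3 -m jog '{"increments":[[0,0,0,0,0,0,2],[0,0,0,0,0,0,4],[0,0,0,0,0,0,4],[0,0,0,0,0,0,4],[0,0,-2,0,0,0,4],[0,0,-3,0,0,0,4],[0,0,-3,0,0,0,4],[0,0,0,0,0,0,4],[0,0,0,0,0,0,4]]}'; python3 -m wind
python3 - <<'E'
from h import *
c=optics.camera("wrist");h=cv2.cvtColor(c["pixels"],cv2.COLOR_RGB2HSV)
m=((h[...,1]>170)&(h[...,2]>60)&((h[...,0]<8)|(h[...,0]>172))).astype(np.uint8)
n,l,st,ce=cv2.connectedComponentsWithStats(m);i=1+np.argmax(st[1:,4]);print(st[i],ce[i])
# hinge at alpha a: predict outline of upright / tilted handle
W=np.array([470.7,-2.9])
for a in(2.72,2.76,2.8):
  th=1.741+np.pi-a;u=np.r_[np.cos(th),np.sin(th),0];H=np.r_[W,76]+40*u
  for f in(90,80,70):
    f=np.radians(f);d=-u*np.cos(f)+np.r_[0,0,np.sin(f)]
    print(a,round(np.degrees(f)),[np.round(px(c,H+k*d),1).tolist() for k in(12,48)])
cv2.imwrite("pics/fin.png",c["pixels"][:,:,::-1]);y,x=np.where(l==i)
for r in range(y.min(),y.max()+1,4): print(r,x[y==r].min(),x[y==r].max(),end=" | ")
E
```

```text
alpha 2.748 r 40.5 outward force on tool -4.2 drag(ccw) 4.6 t 19.1 w 10.2 ff 59.8
t: 20.18
tool_pos: [448.2, 34.6, 346.0]
orientation: [-3.14, 0.0, 1.741]
force: [-0.1, -0.5, 0.6]
gripper_width: 39.8
finger_force: 0.0
alpha 2.766 r 43.4 outward force on tool -0.4 drag(ccw) 0.3 t 20.2 w 39.8 ff 0.0
[311 249  19  37 543] [319.76058932 267.62615101]
2.72 90 [[319.4, 253.7], [319.5, 276.5]]
2.72 80 [[320.7, 256.4], [325.6, 288.5]]
2.72 70 [[322.0, 258.8], [331.3, 298.6]]
2.76 90 [[321.7, 252.8], [322.2, 275.5]]
2.76 80 [[322.9, 255.5], [327.7, 287.7]]
2.76 70 [[324.1, 258.0], [332.8, 298.1]]
2.8 90 [[324.1, 252.0], [324.9, 274.5]]
2.8 80 [[325.1, 254.8], [329.8, 287.0]]
2.8 70 [[326.2, 257.2], [334.4, 297.5]]
249 318 321 | 253 313 326 | 257 313 327 | 261 312 327 | 265 313 327 | 269 313 327 | 273 311 328 | 277 311 329 | 281 313 327 | 285 319 321 |
```

Matching the red handle's outline in the wrist image gives a tip at (320,276), as expected for an upright handle. The gripper is clear and the clamp force estimate is about 13–15 N, so I'm handing in.

```bash
python3 -c "
from rig import arm;print(arm.finish_job())"
```

```text
the job is handed in; nothing more can be done
None
```

I handed the job in at about 20 s: the handle stands upright, the wheel is wound clockwise about 2.7 rad, and the gripper is open and clear. I estimate the heat sink is gripped with about 13–15 N, judged from the drag at the handle. My first grip slipped partway up, so I pushed the handle upright with closed fingers. I did not re-image the bystanders at the end.

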